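# Clip the large check weight onto the load-cell eye

### The job

Clip the snap hook of the larger check weight onto the eye of the load-cell stand: push its sprung gate over the straight front bar of the eye, let the gate snap shut behind the bar, and leave the weight hanging freely from the eye. Leave the smaller check weight standing where it is.

Things in the scene. Friction and masses are not known exactly. Their poses are not given: they have to be found in the camera images.
- large_weight: Larger steel check weight: disc 58 mm across, 34 mm high, flat snap hook fixed upright on it, 140 mm high in all, 0.28 to 0.56 kg. Starts upright on the bench. Origin: centre of underside, z up; hook in its x-z plane, gate on the +x side, solid spine on -x. Opening inside the hook: x -18 to 20, z 52 to 128 mm under the arched top. Hook's front edge: x = 31 mm.
- large_weight_grip (a point): On the large weight's hook: middle of the spine, a flat-sided upright bar 14 mm (x) by 12 mm (y), z = 52 to 118 mm; pinch it across y. The point is at x = -25, y = 0, z = 104 mm in the weight's frame, axes as the weight's. The hook's top is 36 mm above it.
- large_weight_seat (a point): On the large weight's hook, under the top of the arch: where the centre line of the eye's bar lies when the weight hangs; x = 0, y = 0, z = 124 mm in the weight's frame. The fixed nose of the hook, 10 mm thick, comes down to z = 101 mm at x = 25 mm, just above the gate's end.
- large_weight_gate (a joint): Hook's gate, 9 mm bar: 0 shut, to 1.1 rad as it swings inward (to -x) about its low end at x 25, z 54 mm; its top end is at z 99 mm. Spring 0.03 N m shut, 0.1 at 1 rad (1 to 3 N at mid-gate). Push the eye's bar in at z = 84 mm until it is near x = 0, then lower the hook about 40 mm: the bar slides up past the gate's end and the gate snaps shut.
- small_weight: The smaller check weight: same height and same snap hook, but its disc is only 38 mm across. Origin: centre of underside, z up. To be left alone.
- eye_bar (a point): Middle of the straight front bar of the load stand's eye, on its centre line, 180 mm above the bench. The eye is a level, fixed D-shaped ring of 8 mm round steel; the bar runs 28 mm along y on the side nearest the robot. +x points from the bar into the hole (the way the hook is pushed), z up. Hole: 54 mm (x) by 50 mm (y).
- load_stand: The fixed stand with the eye. Origin on the bench below eye_bar, axes as eye_bar's. Base plate 12 mm high, 130 mm wide (y), x = -40 to 130 mm. A column at x = 96 to 120 mm carries a white box 50 mm wide from x = 72 to 128 mm, its top 199 mm above the bench; the eye sticks out of the box towards -x.
Not all that is in view belongs to the job. What is shaped like the large_weight but green or turquoise is not meant.

How it is judged:
By the outcome, as a careful person would: the job done as asked, in the order asked, and still so for the second after the job is handed in, with the robot touching nothing.
It also fails if it takes over 45 s, if anything falls off the work surface, if the arm or the gripper's body presses on something with over 40 N, if the wrist force passes 120 N, or if a joint passes its speed limit or range.

### The arm

A 6-joint arm with a two-finger parallel gripper is mounted at the origin on a cart in front of the work surface, level with it; the furniture and walls round the work are solid. World frame = base frame: x ahead of the robot, y to its left, z up, the work surface at z = 0. Lengths are in m, angles in degrees, forces in N, time in s.
With the tool pointing down it reaches from about 0.4 to 0.825 m from the base axis. Payload 7 kg.
Tool frame: the origin (TCP) lies on the mounting face of the last link; the fingertips stand 178 mm ahead of it and the grasp point (between the pads) lies 159 mm ahead of it (ctrl.tip_extent is the distance from the TCP to the fingertips, in m); z points along the fingers, y is the direction in which the jaws open and shut (so a half turn about z gives the same grasp; the last joint's range is limited). The gripper opens to 88 mm and grips with 3 to 60 N. Pads are 19 mm wide; open, the fingers measure 130 mm over their backs; the gripper's body (78 mm by 193 mm) begins 47 mm behind the grasp point.
Start: joints at [-54.941, 20.546, 0.682, 0, -70.136, -16.507], TCP at [0.215, -0.64, 0.405] pointing down, gripper open.
Joint ranges: [-176.03, 176.03], [-82.01, 121.73], [-58.28, 71.71], [-173.87, 95.51], [-174.79, -0.11], [-173.66, 173.66]. Speed limits (degrees/s): [136.94, 136.94, 172.46, 180, 180, 180].

### API

Orientations are given as [roll, pitch, yaw] about the fixed x, y, z axes, in that order (R = Rz(yaw) Ry(pitch) Rx(roll)).
In Python, from plant import ctrl gives the robot as it stands. The module is installed in compiled form; this text tells all that it offers.
- The arm moves only by the tool carry_out, never from a script. Its argument "moves" is text: rows parted by semicolons, each of 7 numbers parted by spaces: the finger opening in m, from 0 to 0.0876, then the shift along the tool's x, y, z in m, then the turn, a rotation vector about the tool's x, y, z in rad. A call has 1 to 20 rows; each row is the pose to reach, as a shift and turn from the pose commanded when the call began, along the tool's axes at that moment; what a row does not reach only later rows make up. A row lasts 1/10 s, in which the tool goes at most 50 mm and 8.59 degrees, less where a joint would pass 70% of its speed; a pose out of reach is approached as far as the arm can. A call with a gripper value outside its range is refused whole. The fingers move at their own pace and stop on an object; the grip force is fixed at half the most. Time passes only in rows, so rows that repeat a pose let the fingers close. It gives the time, the measured TCP pose, the force and the opening at its end, in the units of the state.
- ctrl.get_obs(): the state, without advancing time (a new reading comes with each control period).
- ctrl.snapshot(name): name is "scene" or "side" or "wrist"; returns a dict with "image" (480x640x3 uint8, red, green, blue), "K" (3x3 intrinsics, pixels), "R" (3x3) and "t" (3): a world point X has camera coordinates R X + t. Camera axes: x right, y down, z forward; pixel columns grow to the right and rows downward; lengths in m; the calibration is good to about 2 mm. The wrist camera is an equidistant fisheye: a pixel r from the principal point sees the ray r / f radians off the axis. A picture is of the moment at which its call begins. There is no depth.
- ctrl.close_job(): hands the job in, once; it reports no verdict.
Trained networks look in a picture, given as the dict that the camera call returned (one of the last four; its "shot" number tells which), for a name from the list of things; names that differ only in an ending like _2 or _b are one class to them, and where a whole thing is asked for, a point or a joint stands for the part that bears it (a point fixed in the world has none). Each returns a list of dicts, best first, with "confidence" (0 to 1); they miss things now and then, are a little off and sometimes report something else, mostly with a low value. They report only what shows in the picture. A call takes as long as a camera call. They do not tell look-alikes from the thing itself.
- ctrl.recognise(picture, label): "extent" ([left, top, right, bottom] in pixels, round what is visible of it).
- ctrl.trace(picture, label): "region" (480x640 bool, what is visible of it) and "extent" ([left, top, right, bottom] in pixels, round what is visible of it).
- ctrl.mark_of(picture, label): "at" ([row, column] in pixels: a listed point, or the origin of a listed thing).
The state is a dict: "clock": time; "joint_pos": joint angles; "qvel": joint speeds; "tau": joint torques, N m; "tool_pos": TCP position; "orientation": TCP orientation; "force": force on the tool from outside, world axes, zero at the start; "moment": the same for the moment, N m; "opening": finger opening in m.
Only numpy, scipy, OpenCV 4.12 (cv2) and the standard library are available. Lean on these libraries where they do the work, as an engineer would, in place of code of your own. Each camera call takes 0.05 s, during which the arm holds its last target.

## Working session

There is one attempt and no reset: what is moved stays moved. The work goes in short steps, Python scripts to look and compute and a tool call to move; the robot and the scene stay as the last step left them, time stands still between calls to the robot, and variables do not carry over. Pictures are saved under pics/ and viewed, and the job is handed in when it is done.

Besides the shell and the picture viewer there is one more tool, called after "Call:" as a command line: name --argument value ..., lists and objects as JSON in quotes. carry_out: Moves the arm, as the interface text tells. Its arguments: {"type":"object","properties":{"moves":{"type":"string"}},"required":["moves"]}

```bash
mkdir -p pics; cat > h.py <<'E'
import numpy as np, cv2
from plant import ctrl
from scipy.spatial.transform import Rotation as Ro
def snap(name,fn=None):
    s=ctrl.snapshot(name)
    if fn: cv2.imwrite('pics/'+fn,s['image'][:,:,::-1])
    return s
def proj(s,X):
    c=np.asarray(s['R'])@np.asarray(X,float)+np.asarray(s['t'])
    p=np.asarray(s['K'])@c
    return p[:2]/p[2]
def ray(s,col,row):
    K=np.asarray(s['K']);R=np.asarray(s['R']);t=np.asarray(s['t'])
    d=R.T@np.linalg.solve(K,[col,row,1.]); return -R.T@t, d/np.linalg.norm(d)
def onz(s,col,row,z):
    o,d=ray(s,col,row); return o+d*(z-o[2])/d[2]
def pose():
    o=ctrl.get_obs(); return np.array(o['tool_pos']),Ro.from_euler('xyz',o['orientation'],degrees=True),o
E
python3 - <<'E'
from h import *
p,R,o=pose(); print(o); print(R.as_matrix().round(3))
for n in('scene','side','wrist'):
    s=snap(n,n+'0.png'); print(n,(-np.array(s['R']).T@np.array(s['t'])).round(3),np.array(s['K']).round(1).tolist())
    for l in('large_weight','small_weight','load_stand'):
        print(l,[(np.round(d['extent'],0).tolist(),round(d['confidence'],2)) for d in ctrl.recognise(s,l)[:4]])
    for l in('large_weight','large_weight_grip','large_weight_seat','eye_bar','load_stand','small_weight'):
        print(' ',l,[(np.round(d['at'],1).tolist(),round(d['confidence'],2)) for d in ctrl.mark_of(s,l)[:4]])
E
```

```text
{'clock': 0.0, 'joint_pos': array([-5.49414760e+01,  2.05924222e+01,  6.33358084e-01, -1.98015930e-02,
       -7.01361015e+01, -1.65051791e+01]), 'qvel': array([ 0.01123117, -0.10251377, -0.047321  , -0.01982852, -0.0959582 ,
        0.06977275]), 'tau': array([ 1.39874439e-03, -5.82722354e+01,  2.93060035e+01,  6.99756235e+00,
        7.08594176e-03, -2.12913192e-04]), 'tool_pos': array([ 0.21469363, -0.63974169,  0.40370914]), 'orientation': array([ 1.79903467e+02, -9.19173061e-03, -1.61453391e+02]), 'force': array([-0.43835671,  0.22224845,  0.28081958]), 'moment': array([ 0.02052149, -0.00336881,  0.01863131]), 'opening': 0.0878687529916822}
[[-0.948 -0.318 -0.001]
 [-0.318  0.948  0.002]
 [ 0.     0.002 -1.   ]]
scene [0.089 0.491 0.976] [[434.9, 0.0, 322.4], [0.0, 434.9, 242.8], [0.0, 0.0, 1.0]]
large_weight [([340.0, 248.0, 367.0, 294.0], 0.93), ([393.0, 185.0, 425.0, 226.0], 0.63), ([375.0, 206.0, 401.0, 244.0], 0.56)]
small_weight [([234.0, 334.0, 255.0, 371.0], 0.73)]
load_stand [([378.0, 203.0, 404.0, 247.0], 0.47)]
  large_weight [([240.3, 385.3], 0.94), ([283.8, 351.3], 
[... 717 characters left out ...]
 215.0], 0.95), ([260.6, 296.4], 0.89), ([318.5, 243.3], 0.69)]
  large_weight_grip [([231.9, 290.1], 0.85), ([334.2, 190.8], 0.83), ([296.5, 229.4], 0.7)]
  large_weight_seat [([240.7, 289.7], 0.94), ([327.7, 198.8], 0.82), ([296.5, 232.4], 0.67)]
  eye_bar [([240.7, 366.4], 0.79)]
  load_stand [([270.6, 358.5], 0.81)]
  small_weight [([190.2, 395.9], 0.87)]
wrist [ 0.138 -0.666  0.383] [[371.6, 0.0, 320.6], [0.0, 371.6, 239.3], [0.0, 0.0, 1.0]]
large_weight [([437.0, 455.0, 449.0, 462.0], 0.5)]
small_weight [([634.0, 443.0, 640.0, 454.0], 0.37)]
load_stand []
  large_weight []
  large_weight_grip [([466.4, 449.6], 0.48)]
  large_weight_seat []
  eye_bar []
  load_stand []
  small_weight []
```

View pics/scene0.png

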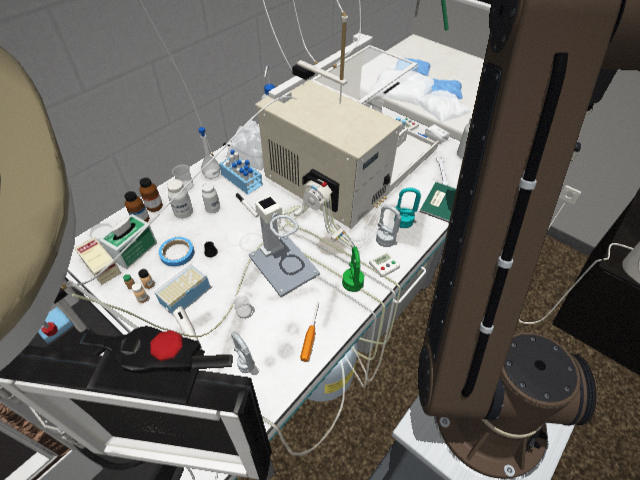

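View pics/side0.png

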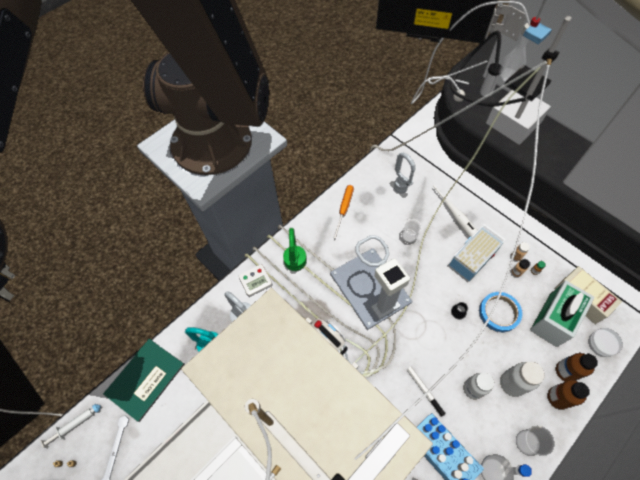

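The scene picture shows a grey hook at about (388,225), turquoise and green decoys at (407,205) and (353,270), another grey hook at (243,352), and the stand's eye at about (285,225). I'll zoom in on these.

```bash
python3 - <<'E'
import cv2
a=cv2.imread('pics/scene0.png');b=cv2.imread('pics/side0.png')
def z(im,x0,y0,x1,y1,w=390,h=290):
    return cv2.resize(im[y0:y1,x0:x1],(w,h),interpolation=cv2.INTER_CUBIC)
import numpy as np
o=np.vstack([np.hstack([z(a,350,175,430,235),z(a,210,320,290,380)]),np.hstack([z(b,190,270,270,330),z(b,365,145,445,205)])])
cv2.imwrite('pics/z0.png',o)
o=np.hstack([z(a,240,190,330,290,390,433),z(b,320,225,420,330,390,410)[:410] if 0 else z(b,320,225,420,336,390,433)])
cv2.imwrite('pics/z1.png',o)
E
```

```text
(no output)
```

View pics/z0.png

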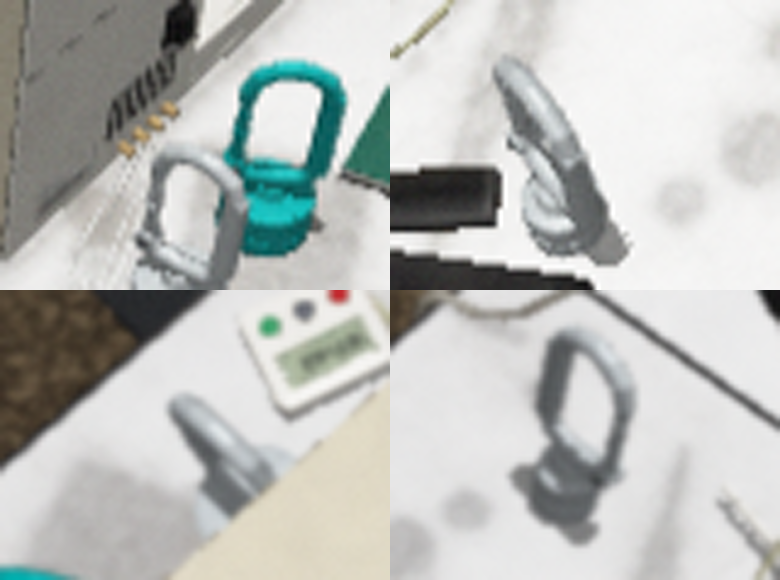

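View pics/z1.png

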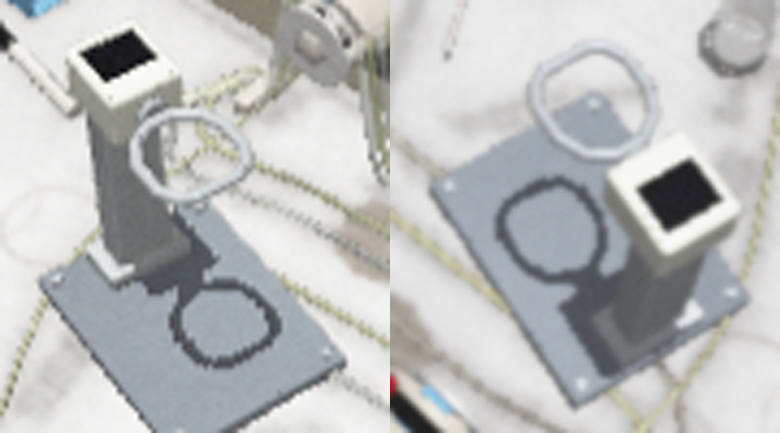

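```bash
python3 - <<'E'
from h import *
a=snap('scene');b=snap('side')
print('eye a',onz(a,289.4,234.9,.18),'b',onz(b,366.4,240.7,.18))
print('stand a',onz(a,294.1,276.6,.0),'b',onz(b,358.5,270.6,.0))
# base corners z=.012 from zoom: a crop x0=240,y0=190 scale 390/90,433/100 ; b x0=320,y0=225 390/100, 433/111
A=lambda x,y:onz(a,240+x*90/390,190+y*.231,.012)[:2].round(4)
B=lambda x,y:onz(b,320+x*100/390,225+y*111/433,.012)[:2].round(4)
print('A left',A(38,285),'right',A(345,362),'back',A(195,203))
print('B left',B(430,185),'bottom',B(575,402),'right',B(748,298),'top',B(598,93)) if 0 else print('B',B(430-390,185),B(575-390,402),B(748-390,298),B(598-390,93))
print('LW a',onz(a,385.3,240.3,0),'b',onz(b,243.3,318.5,0))
print('grip a',onz(a,401.7,216.4,.104),'b',onz(b,229.4,296.5,.104))
print('seat a',onz(a,384.7,240,.124), onz(a,393.7,209,.124),'b',onz(b,232.4,296.5,.124))
print('SW a',onz(a,247.3,367,0),'b',onz(b,395.9,190.2,0))
print('green a',onz(a,351.3,283.8,0),'teal',onz(a,402.7,222.7,0))
E
```

```text
eye a [0.5857909  0.00095606 0.18      ] b [ 0.59434874 -0.00447202  0.18      ]
stand a [ 0.58499599 -0.00618356  0.        ] b [ 0.58255964 -0.00249186  0.        ]
A left [0.7241 0.0298] right [ 0.5327 -0.0528] back [ 0.6951 -0.0883]
B [ 0.5394 -0.0588] [ 0.6988 -0.0989] [0.7303 0.0229] [0.5719 0.0631]
LW a [ 0.4689772 -0.2789863  0.       ] b [ 0.47114513 -0.28420087  0.        ]
grip a [ 0.44357854 -0.29892003  0.104     ] b [ 0.44963892 -0.28205584  0.104     ]
seat a [ 0.42246374 -0.18105633  0.124     ] [ 0.46767869 -0.29005393  0.124     ] b [ 0.46285491 -0.27956931  0.124     ]
SW a [0.49260791 0.25917844 0.        ] b [0.49351743 0.2438635  0.        ]
green a [ 0.45062762 -0.08957165  0.        ] teal [ 0.46883869 -0.37260518  0.        ]
```

```bash
python3 - <<'E'
import cv2
a=cv2.imread('pics/scene0.png')
cv2.imwrite('pics/z2.png',cv2.resize(a[70:250,250:450],(800,600)[:2] if 0 else (666,600),interpolation=cv2.INTER_CUBIC))
E
```

```text
(no output)
```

View pics/z2.png

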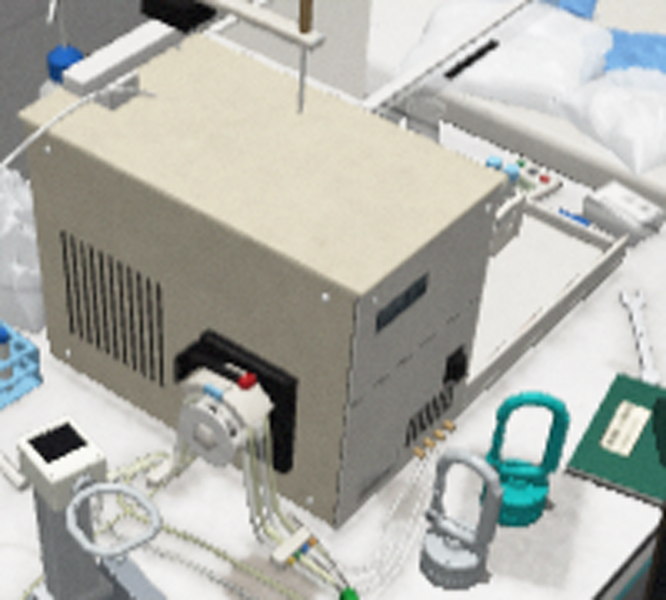

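View pics/wrist0.png

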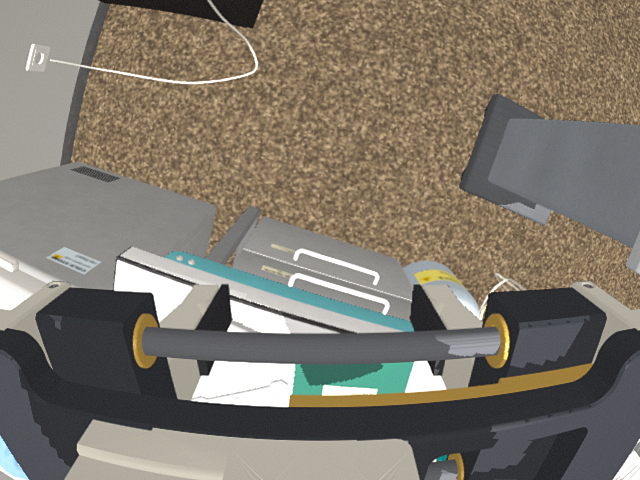

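```bash
python3 - <<'E'
from h import *
from scipy.optimize import least_squares
a=snap('scene');b=snap('side')
c=onz(a,351.5,227.6,0);print('corner bottom',c)
for z in(.2,.25,.3,.35): print(z,onz(a,357.2,158.6,z), onz(b,272,290,z),onz(b,183,370,z))
def fit(use):
    # params x,y,yaw ; per-camera offset absorbed
    M={'o':[0,0,0],'g':[-.025,0,.104],'s':[0,0,.124]}
    obs=[(a,'o',385.3,240.3),(a,'g',401.7,216.4),(a,'s',393.7,209),(b,'o',243.3,318.5),(b,'g',229.4,296.5),(b,'s',232.4,296.5)]
    def f(p):
        R=Ro.from_euler('z',p[2]).as_matrix();r=[]
        for s,m,u,v in obs:
            if id(s) in use: r+=list(proj(s,R@np.array(M[m])+[p[0],p[1],0])-[u,v])
        return r
    for y in(-1,0,1):
        q=least_squares(f,[.47,-.28,y],loss='soft_l1');print(q.x[:2],np.degrees(q.x[2]),q.cost)
fit({id(a),id(b)});fit({id(a)});fit({id(b)})
E
```

```text
corner bottom [ 5.75672721e-01 -2.53851272e-01 -1.11022302e-16]
0.2 [ 0.62192763 -0.31825302  0.2       ] [ 0.54079333 -0.22403161  0.2       ] [ 0.53977098 -0.44261102  0.2       ]
0.25 [ 0.58759903 -0.26615194  0.25      ] [ 0.55936447 -0.23308087  0.25      ] [ 0.55840291 -0.43866374  0.25      ]
0.3 [ 0.55327043 -0.21405086  0.3       ] [ 0.57793561 -0.24213012  0.3       ] [ 0.57703483 -0.43471647  0.3       ]
0.35 [ 0.51894183 -0.16194978  0.35      ] [ 0.59650675 -0.25117937  0.35      ] [ 0.59566676 -0.43076919  0.35      ]
[ 0.46833597 -0.28303767] 11.864525044226651 10.50414676809315
[ 0.46833601 -0.28303771] 11.864281712972003 10.504146768187963
[ 0.46833604 -0.28303774] 11.864141303261006 10.504146768491447
[ 0.46640334 -0.28589863] 29.477268221006074 2.2732156678013857
[ 0.46640341 -0.28589875] 29.476689184289878 2.273215668340333
[ 0.46640338 -0.2858987 ] 29.476951369912076 2.2732156678278908
[ 0.47069365 -0.28399904] -7.0534568287597565 4.254839790131223
[ 0.47069366 -0.28399901] -7.0532041763111355 4.25483979154343
[ 0.47069365 -0.28399905] -7.053529076667031 4.254839789841178
```

```bash
cat >> h.py <<'E'
def delta(grasp,yawx,dist=.159):
    """grasp-point world target, yaw (deg) of hook x axis; tool x = -hook x side (tool yaw = yawx+180), pointing down. returns shift, rotvec in tool frame"""
    p,R,o=pose()
    # R cols: want x=(-c,-s,0), z down, y=z cross x
    c,s=np.cos(np.radians(yawx)),np.sin(np.radians(yawx))
    X=np.array([-c,-s,0]);Z=np.array([0,0,-1.]);Y=np.cross(Z,X)
    T=Ro.from_matrix(np.stack([X,Y,Z],1))
    tcp=np.array(grasp)-dist*Z
    return R.inv().apply(tcp-p).round(4),(R.inv()*T).as_rotvec().round(4)
E
python3 -c "
from h import *
print(delta([.446,-.288,.27],12))"
```

```text
(array([-0.3312,  0.26  , -0.0243]), array([0.    , 0.    , 0.1144]))
```

Call:
carry_out --moves "0.07 -0.03 0.025 -0.024 0 0 0.01; 0.07 -0.06 0.05 -0.024 0 0 0.03; 0.06 -0.09 0.075 -0.024 0 0 0.04; 0.05 -0.12 0.1 -0.024 0 0 0.05; 0.05 -0.15 0.125 -0.024 0 0 0.06; 0.05 -0.18 0.15 -0.024 0 0 0.07; 0.05 -0.21 0.175 -0.024 0 0 0.08; 0.05 -0.24 0.2 -0.024 0 0 0.09; 0.05 -0.27 0.22 -0.024 0 0 0.1; 0.05 -0.3 0.24 -0.024 0 0 0.114; 0.05 -0.32 0.252 -0.024 0 0 0.114; 0.05 -0.331 0.26 -0.024 0 0 0.114; 0.05 -0.331 0.26 -0.024 0 0 0.114; 0.05 -0.331 0.26 -0.024 0 0 0.114"

```text
clock: 3.1
tool_pos: [0.4456, -0.2883, 0.4287]
orientation: [-180.0, -0.0, -168.0]
force: [1.1, -0.6, -0.4]
opening: 0.05
```

```bash
python3 - <<'E'
from h import *
p,R,o=pose(); print(p,o['orientation'],o['force'],o['clock'],o['opening'])
s=snap('wrist','w1.png'); print((-np.array(s['R']).T@np.array(s['t'])).round(3),np.array(s['R'])[2])
for l in('large_weight','large_weight_grip','large_weight_seat'):
    print(l,[(np.round(d['at'],1).tolist(),round(d['confidence'],2)) for d in ctrl.mark_of(s,l)[:4]])
snap('scene','s1.png')
E
```

```text
[ 0.44562018 -0.2882658   0.42867241] [-1.79999444e+02 -9.48916639e-03 -1.67950262e+02] [ 1.10756348 -0.59074467 -0.42026632] 3.1 0.04995012847419316
[ 0.366 -0.306  0.407] [ 0.29276267  0.06160037 -0.95419883]
large_weight [([202.7, 237.0], 0.7), ([235.8, 475.5], 0.67), ([219.5, 323.8], 0.59)]
large_weight_grip [([223.5, 325.6], 0.61), ([205.4, 201.0], 0.55)]
large_weight_seat [([237.7, 207.4], 0.96), ([276.1, 523.0], 0.86), ([261.4, 321.3], 0.69)]
```

View pics/w1.png

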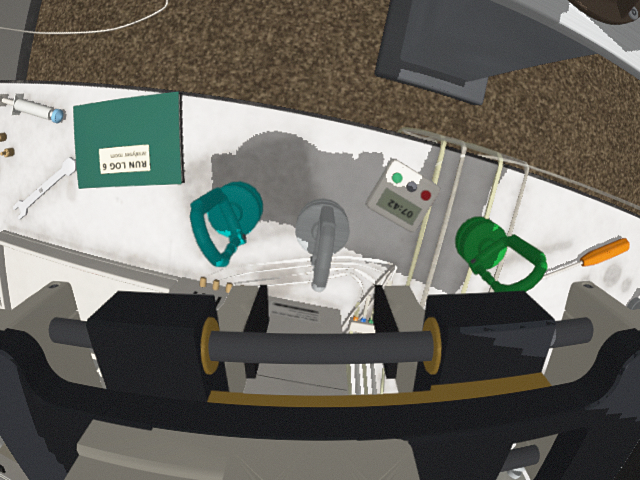

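View pics/s1.png

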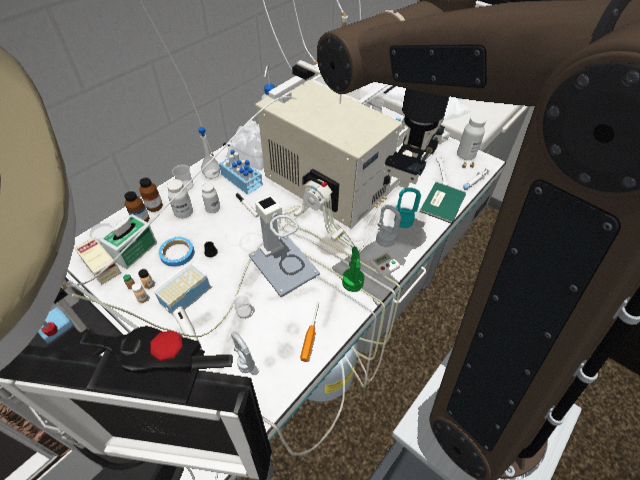

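```bash
cat >> h.py <<'E'
def projw(s,X):
    X=np.atleast_2d(X);c=X@np.asarray(s['R']).T+np.asarray(s['t']);K=np.asarray(s['K'])
    rho=np.hypot(c[:,0],c[:,1]);th=np.arctan2(rho,c[:,2]);k=th/np.maximum(rho,1e-9)
    return np.stack([K[0,2]+K[0,0]*k*c[:,0],K[1,2]+K[1,1]*k*c[:,1]],1)
def projn(s,X):
    X=np.atleast_2d(X);c=X@np.asarray(s['R']).T+np.asarray(s['t']);p=c@np.asarray(s['K']).T
    return p[:,:2]/p[:,2:]
def pieces():
    """convex pieces (point sets) of large weight"""
    def box(x0,x1,y,z0,z1): return np.array([[x,yy,z] for x in(x0,x1) for yy in(-y,y) for z in(z0,z1)])*1e-3
    a=np.linspace(0,2*np.pi,32)
    P=[np.array([[29*np.cos(t),29*np.sin(t),z] for t in a for z in(0,34)])*1e-3]
    P.append(box(-32,-18,6,40,112)); P.append(box(-32,31,6,34,52)); P.append(box(20.5,29.5,4.5,52,101))
    # arch: outer ellipse from x -32..31, z 109..140 ; inner -18..20, 109..128
    t=np.linspace(0,np.pi,13)
    o=np.stack([-.5+31.5*np.cos(t),109+31*np.sin(t)],1);i=np.stack([1+19*np.cos(t),109+19*np.sin(t)],1)
    for k in range(12):
        q=np.array([o[k],o[k+1],i[k],i[k+1]])
        P.append(np.array([[x,y,z] for x,z in q for y in(-6,6)])*1e-3)
    return P
def sil(s,pose,pf,shape=(480,640),off=(0,0)):
    x,y,yaw=pose;R=Ro.from_euler('z',yaw,degrees=True).as_matrix();m=np.zeros((shape[0],shape[1]),np.uint8)
    for P in pieces():
        u=pf(s,P@R.T+[x,y,0])+off
        cv2.fillConvexPoly(m,cv2.convexHull((u*16).round().astype(np.int32)),1,shift=4)
    return m.astype(bool)
E
python3 - <<'E'
from h import *
from scipy.optimize import minimize
w=snap('wrist');a=snap('scene')
def pick(s,cr):
    for d in ctrl.trace(s,'large_weight'):
        e=d['extent']; print('tr',np.round(e),round(d['confidence'],2))
        if abs((e[0]+e[2])/2-cr[0])<15 and abs((e[1]+e[3])/2-cr[1])<20: return d['region']
mw=pick(w,(322,240));ma=pick(a,(388,225))
def cost(p):
    c=0
    if mw is not None:
        m=sil(w,p[:3],projw);c+=1-(m&mw).sum()/(m|mw).sum()
    if ma is not None:
        m=sil(a,p[:3],projn,off=(p[3]*1000,p[4]*1000));c+=1-(m&ma).sum()/(m|ma).sum()
    return c
best=None
for y in(-20,-10,0,10,20,30):
    r=minimize(cost,[.469,-.284,y,0,0],method='Nelder-Mead',options=dict(initial_simplex=np.array([[.469,-.284,y,0,0],[.475,-.284,y,0,0],[.469,-.278,y,0,0],[.469,-.284,y+8,0,0],[.469,-.284,y,.002,0],[.469,-.284,y,0,.002]]),maxiter=300))
    print(y,r.x.round(4),r.fun)
    if best is None or r.fun<best.fun:best=r
im=w['image'][:,:,::-1].copy()
m=sil(w,best.x[:3],projw).astype(np.uint8);cs,_=cv2.findContours(m,cv2.RETR_LIST,cv2.CHAIN_APPROX_NONE);cv2.drawContours(im,cs,-1,(0,0,255),1)
im2=a['image'][:,:,::-1].copy()
m=sil(a,best.x[:3],projn,off=best.x[3:]*1000).astype(np.uint8);cs,_=cv2.findContours(m,cv2.RETR_LIST,cv2.CHAIN_APPROX_NONE);cv2.drawContours(im2,cs,-1,(0,0,255),1)
z=lambda i,x,y,r:cv2.resize(i[y-r:y+r,x-r:x+r],(390,390),interpolation=cv2.INTER_NEAREST)
cv2.imwrite('pics/f1.png',np.hstack([z(im,322,240,60),z(im2,388,225,35)]))
E
```

```text
tr [456. 218. 548. 292.] 0.7
tr [189. 182. 266. 268.] 0.69
tr [298. 195. 349. 294.] 0.6
tr [342. 246. 365. 293.] 0.86
tr [395. 190. 422. 227.] 0.67
-20 [ 4.7220e-01 -2.8280e-01  4.5252e+00 -2.2000e-03  2.3000e-03] 0.09032846715328469
-10 [ 4.7220e-01 -2.8280e-01  4.5883e+00 -3.9000e-03  1.0000e-04] 0.08977480219111378
0 [ 4.721e-01 -2.829e-01  4.145e+00 -5.000e-04  2.000e-04] 0.09104704097116845
10 [ 4.7230e-01 -2.8280e-01  4.6011e+00 -4.0000e-04  1.8000e-03] 0.0908814589665653
20 [ 4.7220e-01 -2.8280e-01  4.6142e+00  1.0000e-03  2.1000e-03] 0.08977480219111378
30 [ 4.7230e-01 -2.8280e-01  4.1532e+00 -1.0000e-04  4.7000e-03] 0.09184601394361924
```

View pics/f1.png

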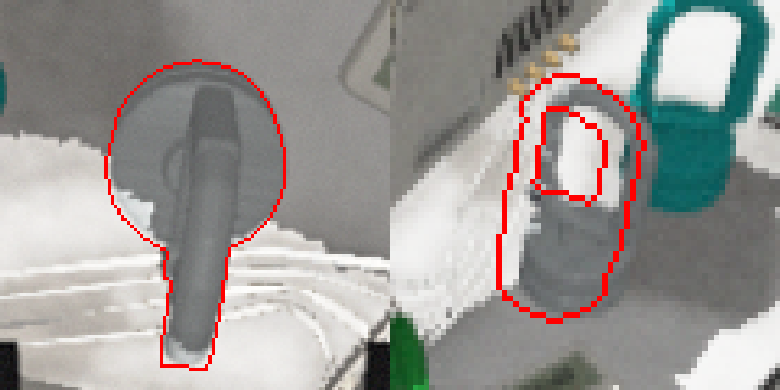

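The wrist picture shows the hook nearly edge-on at (322,240), and the fitted outline agrees to about 1 px sideways. Yaw is about 4.5° and the origin about (0.471,-0.283). Next I descend.

```bash
python3 -c "
from h import *
print(delta([.4455,-.285,.105],4.5))"
```

```text
(array([-0.0006,  0.0034,  0.1647]), array([-0.    ,  0.    ,  0.1307]))
```

Call:
carry_out --moves "0.05 0 0.0034 0.02 0 0 0.06; 0.05 0 0.0034 0.04 0 0 0.131; 0.05 0 0.0034 0.06 0 0 0.131; 0.05 0 0.0034 0.08 0 0 0.131; 0.05 0 0.0034 0.08 0 0 0.131; 0.05 0 0.0034 0.08 0 0 0.131"

```text
clock: 4.15
tool_pos: [0.4453, -0.285, 0.349]
orientation: [-180.0, -0.0, -175.5]
force: [-0.2, -1.5, 0.7]
opening: 0.0504
```

```bash
python3 - <<'E'
from h import *
p,R,o=pose(); print(p,o['orientation'],o['force'],o['clock'])
s=snap('wrist','w2.png');snap('scene','s2.png');b=snap('side','d2.png')
for pt in([-.025,0,.104],[0,0,.124],[0,0,0]):
    print(projw(s,Ro.from_euler('z',4.5,degrees=True).apply(pt)+[.471,-.283,0]))
E
```

```text
[ 0.44527208 -0.28495552  0.34903491] [-1.79985454e+02 -3.38187878e-02 -1.75475063e+02] [-0.19016653 -1.45232992  0.66781175] 4.15
[[321.94229584 257.15248022]]
[[321.94654295 306.29538445]]
[[321.63971226 243.84913697]]
```

View pics/w2.png

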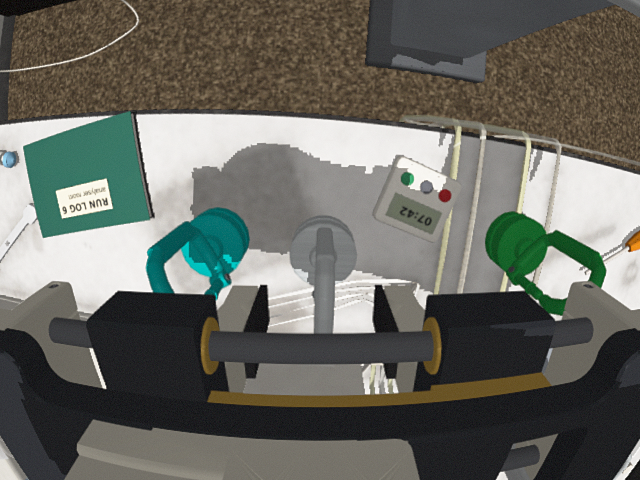

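The hook now lies straight along columns 322–325, midway between the fingers at 268 and 377. I'll go down the remaining 85 mm and grip.

Call:
carry_out --moves "0.05 0 0 0.02 0 0 0; 0.05 0 0 0.04 0 0 0; 0.05 0 0 0.06 0 0 0; 0.05 0 0 0.075 0 0 0; 0.05 0 0 0.084 0 0 0; 0.05 0 0 0.084 0 0 0; 0.05 0 0 0.084 0 0 0; 0.0 0 0 0.084 0 0 0; 0.0 0 0 0.084 0 0 0; 0.0 0 0 0.084 0 0 0; 0.0 0 0 0.084 0 0 0; 0.0 0 0 0.084 0 0 0; 0.0 0 0 0.084 0 0 0"

```text
clock: 5.6
tool_pos: [0.445, -0.2847, 0.2647]
orientation: [180.0, -0.0, -175.5]
force: [-0.4, 1.3, 1.3]
opening: 0.0119
```

```bash
python3 - <<'E'
from h import *
p,R,o=pose(); print(p,o['orientation'],o['force'],o['clock'],o['opening'])
s=snap('wrist','w3.png');snap('scene','s3.png')
E
```

```text
[ 0.44500752 -0.28469914  0.2646702 ] [ 1.79987333e+02 -8.12622436e-03 -1.75489123e+02] [-0.3819202   1.27792123  1.2817715 ] 5.6 0.011949941793452533
```

View pics/w3.png

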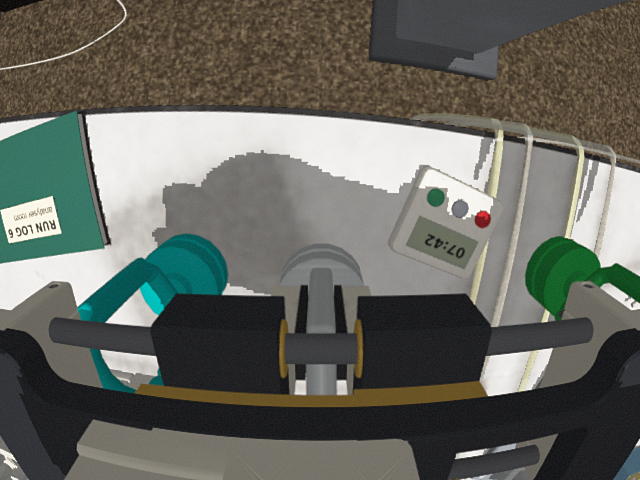

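View pics/s3.png

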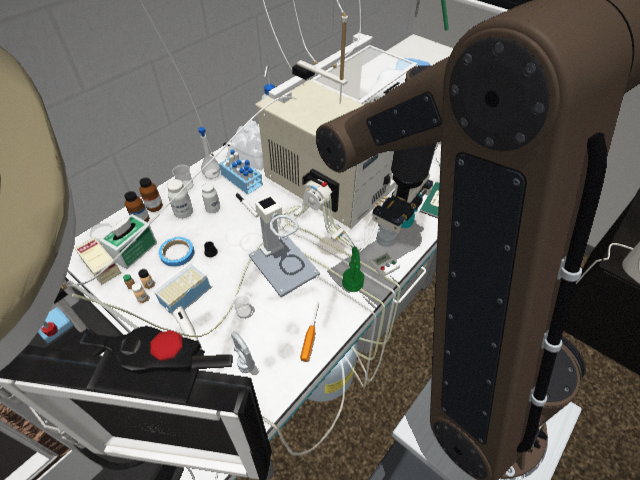

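Gripped: opening is 11.9 mm against the 12 mm spine. Now I lift.

Call:
carry_out --moves "0 0 0 -0.01 0 0 0; 0 0 0 -0.03 0 0 0; 0 0 0 -0.06 0 0 0; 0 0 0 -0.09 0 0 0; 0 0 0 -0.12 0 0 0; 0 0 0 -0.15 0 0 0; 0 0 0 -0.17 0 0 0; 0 0 0 -0.18 0 0 0; 0 0 0 -0.18 0 0 0"

```text
clock: 6.6
tool_pos: [0.445, -0.2848, 0.4458]
orientation: [-180.0, 0.1, -175.5]
force: [0.5, 0.1, -4.1]
opening: 0.0117
```

```bash
python3 - <<'E'
from h import *
p,R,o=pose(); print(p,o['orientation'],o['force'],o['moment'],o['clock'],o['opening'])
print(delta([.5124,.0166,.285],-14.2))
s=snap('scene','s4.png');d=snap('side','d4.png')
E
```

```text
[ 0.44503342 -0.28479754  0.44582002] [-1.79967048e+02  1.12930699e-01 -1.75488235e+02] [ 0.48169808  0.12392495 -4.14900494] [-0.00723312  0.02004668 -0.05282047] 6.6 0.01165852188861468
(array([-0.0909,  0.2952,  0.0018]), array([-2.000e-04,  2.000e-03,  3.266e-01]))
```

View pics/s4.png

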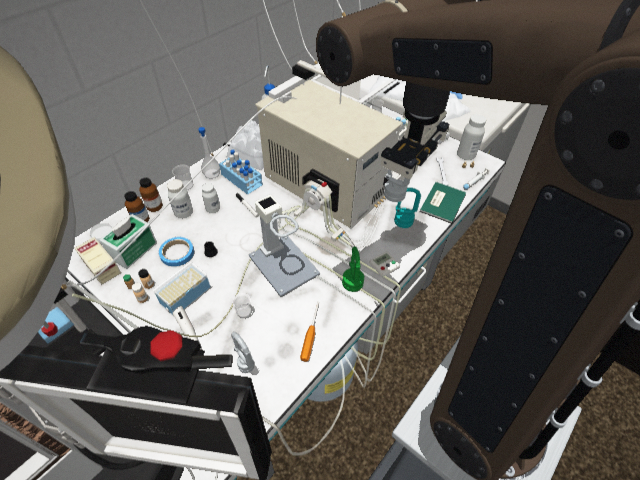

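Call:
carry_out --moves "0 -0.007 0.02 0 0 0 0.03; 0 -0.014 0.045 0 0 0 0.06; 0 -0.021 0.07 0 0 0 0.09; 0 -0.029 0.095 0 0 0 0.12; 0 -0.037 0.12 0 0 0 0.15; 0 -0.045 0.145 0 0 0 0.18; 0 -0.053 0.17 0 0 0 0.21; 0 -0.061 0.195 0 0 0 0.24; 0 -0.069 0.22 0 0 0 0.27; 0 -0.077 0.245 0 0 0 0.3; 0 -0.083 0.268 0 0 0 0.326; 0 -0.088 0.285 0.002 0 0.002 0.326; 0 -0.091 0.295 0.002 0 0.002 0.326; 0 -0.091 0.295 0.002 0 0.002 0.326; 0 -0.091 0.295 0.002 0 0.002 0.326; 0 -0.091 0.295 0.002 0 0.002 0.326"

```text
clock: 8.3
tool_pos: [0.5124, 0.0158, 0.4424]
orientation: [-180.0, -0.1, 165.8]
force: [-0.3, -0.8, -3.8]
opening: 0.0116
```

```bash
python3 - <<'E'
from h import *
p,R,o=pose(); print(p,o['orientation'],o['force'],o['clock'],o['opening'])
print(delta([.5124,.0166,.201],-14.2))
w=snap('wrist','w5.png');s=snap('scene','s5.png');d=snap('side','d5.png')
z=lambda i,x,y,r:cv2.resize(i[y-r:y+r,x-r:x+r,::-1],(390,390),interpolation=cv2.INTER_CUBIC)
cv2.imwrite('pics/z5.png',np.hstack([z(s['image'],290,220,80),z(d['image'],370,260,80)]))
E
```

```text
[0.5124374  0.01584337 0.44238608] [-1.79955316e+02 -1.41595563e-01  1.65803636e+02] [-0.27662237 -0.76576474 -3.8289796 ] 8.3 0.011627646027148929
(array([0.    , 0.0008, 0.0824]), array([-0.0008, -0.0025,  0.0001]))
```

View pics/z5.png

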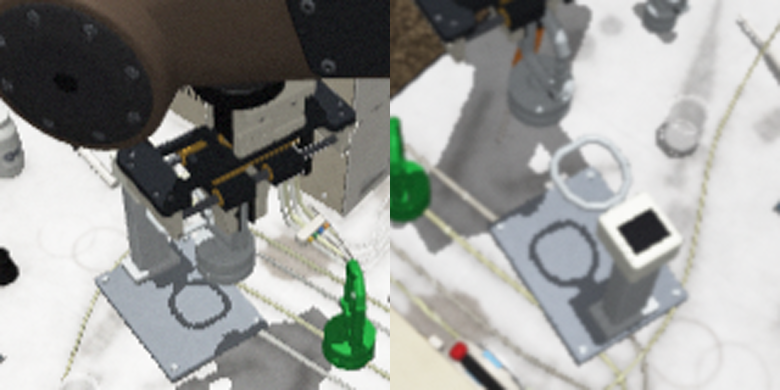

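View pics/w5.png

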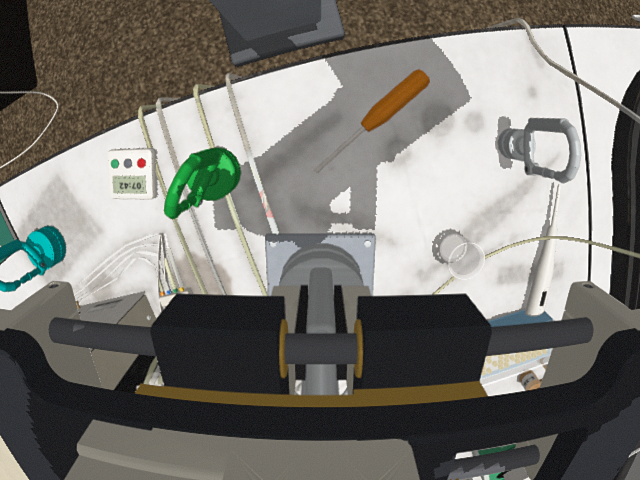

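```bash
python3 - <<'E'
from h import *
from scipy.optimize import minimize
w=snap('wrist')
def rayw(s,u,v):
    K=np.asarray(s['K']);dx,dy=(u-K[0,2])/K[0,0],(v-K[1,2])/K[1,1];r=np.hypot(dx,dy)
    c=np.array([np.sin(r)*dx/r,np.sin(r)*dy/r,np.cos(r)]);R=np.asarray(s['R']);o=-R.T@np.asarray(s['t']);return o,R.T@c
def onzw(s,u,v,z):
    o,d=rayw(s,u,v);return o+d*(z-o[2])/d[2]
P,Q=onzw(w,266,235,.012),onzw(w,375.5,235,.012);print(P,Q,np.linalg.norm(P-Q),np.degrees(np.arctan2(*(Q-P)[[1,0]])))
c,s_=np.cos(np.radians(-14.2)),np.sin(np.radians(-14.2))
print('eye from wrist', (P+Q)[:2]/2+.04*np.array([c,s_]))
d=snap('side')
im=d['image']
print([(np.round(q['at'],1),round(q['confidence'],2)) for l in('eye_bar','load_stand','large_weight') for q in ctrl.mark_of(d,l)])
e=onz(d,*[q for q in ctrl.mark_of(d,'eye_bar')][0]['at'][::-1],.18);print('eye side',e)
for l in ('large_weight','load_stand'):
  for q in ctrl.trace(d,l): print(l,np.round(q['extent']),q['confidence'])
# expected weight corner in side
G=np.array([.5124,.0158,.2834]);O=G+np.array([c,s_,0])*.025-[0,0,.105]
print('expected weight O',O,proj(d,O),'top ring z34',proj(d,O+[0,0,.034]))
zz=im[190:310,300:430,::-1].copy();zz=cv2.resize(zz,(780,720//1),interpolation=cv2.INTER_CUBIC)[:600]
def m(X,col):
    u=(proj(d,X)-[300,190]+.5)*6;cv2.circle(zz,tuple(int(v) for v in u),3,col,-1)
Rz=Ro.from_euler('z',-14.2,degrees=True)
for t in np.linspace(0,6.28,24): m(O+[.029*np.cos(t),.029*np.sin(t),0],(0,0,255)); m(O+[.029*np.cos(t),.029*np.sin(t),.034],(0,255,255))
E0=np.array([.590,-.003,.18])
for y in np.linspace(-.014,.014,5): m(E0+Rz.apply([0,y,0]),(0,255,0))
for x in(-.04,.13):
  for y in(-.065,.065): m(E0*[1,1,0]+Rz.apply([x,y,.012]),(255,0,0))
cv2.imwrite('pics/z6.png',zz)
E
```

```text
[ 0.53691083 -0.05671562  0.012     ] [0.56802922 0.06630579 0.012     ] 0.1268961024098792 75.80473288193501
eye from wrist [ 0.59124784 -0.00501721]
[(array([239.7, 363.9]), 0.72), (array([187.1, 344.8]), 0.17), (array([272.4, 360.4]), 0.89), (array([220.9, 349.1]), 0.91), (array([345., 213.]), 0.72)]
eye side [ 0.58892739 -0.00640329  0.18      ]
large_weight [336. 183. 367. 231.] 0.9
large_weight [189. 327. 220. 350.] 0.6
load_stand [331. 236. 412. 327.] 0.75
expected weight O [0.53663613 0.00966732 0.1784    ] [351.08994153 220.52120618] top ring z34 [351.70265037 212.47413051]
```

View pics/z6.png

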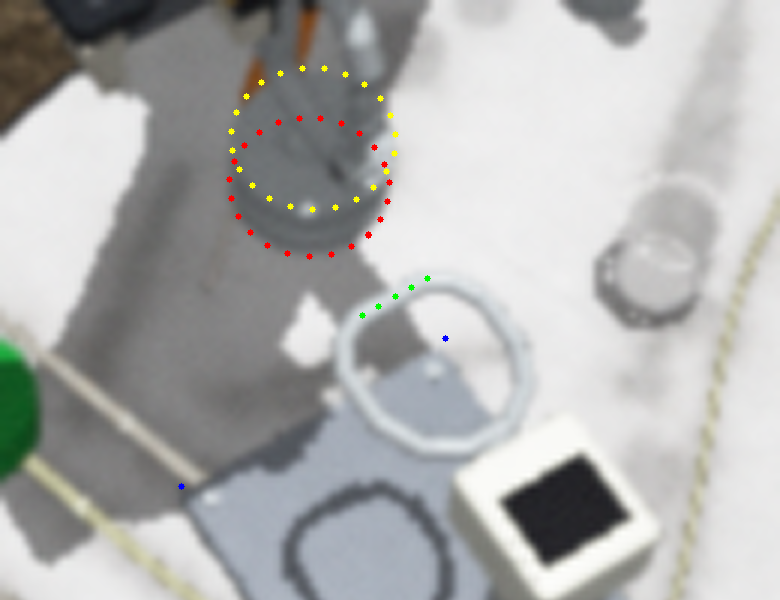

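The disc overlay agrees to about 1 mm. The eye sits about 2 mm from my first guess, so I use (0.591,-0.005). Next I drop to insertion height.

```bash
python3 - <<'E'
from h import *
print(delta([.5134,.0146,.2017],-14.2))
E
```

```text
(array([-0.0014, -0.0015,  0.082 ]), array([-0.0003, -0.002 ,  0.0006]))
```

Call:
carry_out --moves "0 -0.0014 -0.0015 0.02 0 -0.002 0; 0 -0.0014 -0.0015 0.04 0 -0.002 0; 0 -0.0014 -0.0015 0.06 0 -0.002 0; 0 -0.0014 -0.0015 0.075 0 -0.002 0; 0 -0.0014 -0.0015 0.082 0 -0.002 0; 0 -0.0014 -0.0015 0.082 0 -0.002 0; 0 -0.0014 -0.0015 0.082 0 -0.002 0"

```text
clock: 9.55
tool_pos: [0.5138, 0.0148, 0.3614]
orientation: [-180.0, 0.1, 165.9]
force: [0.6, -0.3, -3.1]
opening: 0.012
```

```bash
python3 - <<'E'
from h import *
p,R,o=pose(); print(p,o['orientation'],o['force'],o['clock'],o['opening'])
w=snap('wrist','w6.png');s=snap('scene','s6.png');d=snap('side','d6.png')
z=lambda i,x,y,r:cv2.resize(i[y-r:y+r,x-r:x+r,::-1],(390,390),interpolation=cv2.INTER_CUBIC)
cv2.imwrite('pics/z7.png',np.hstack([z(s['image'],290,230,45),z(d['image'],365,240,45)]))
E
```

```text
[0.5137986  0.01477982 0.36136687] [-1.79991950e+02  5.13921942e-02  1.65852417e+02] [ 0.6426437  -0.25067721 -3.12252768] 9.55 0.012020774206388996
```

View pics/z7.png

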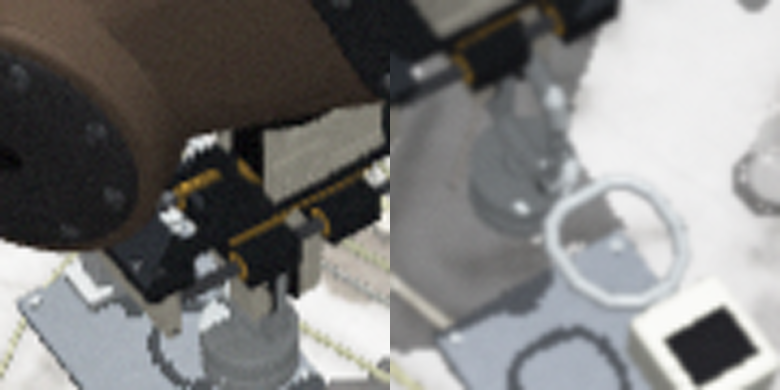

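Call:
carry_out --moves "0 -0.01 0 0 0 0 0; 0 -0.018 0 0 0 0 0; 0 -0.022 0 0 0 0 0; 0 -0.026 0 0 0 0 0; 0 -0.03 0 0 0 0 0; 0 -0.034 0 0 0 0 0; 0 -0.038 0 0 0 0 0; 0 -0.038 0 0 0 0 0"

```text
clock: 10.5
tool_pos: [0.5505, 0.0053, 0.3602]
orientation: [-180.0, -0.0, 165.8]
force: [-1.5, 0.3, -5.7]
opening: 0.0118
```

```bash
python3 - <<'E'
from h import *
p,R,o=pose(); print(p,o['orientation'],o['force'],o['clock'],o['opening'])
w=snap('wrist','w7.png');s=snap('scene','s7.png');d=snap('side','d7.png')
z=lambda i,x,y,r:cv2.resize(i[y-r:y+r,x-r:x+r,::-1],(390,390),interpolation=cv2.INTER_CUBIC)
cv2.imwrite('pics/z8.png',np.hstack([z(s['image'],290,230,45),z(d['image'],365,240,30)]))
E
```

```text
[0.55049984 0.00525931 0.36017883] [-1.79959879e+02 -4.31243602e-02  1.65817049e+02] [-1.49013207  0.26463544 -5.67737556] 10.5 0.011809641212604239
```

View pics/z8.png

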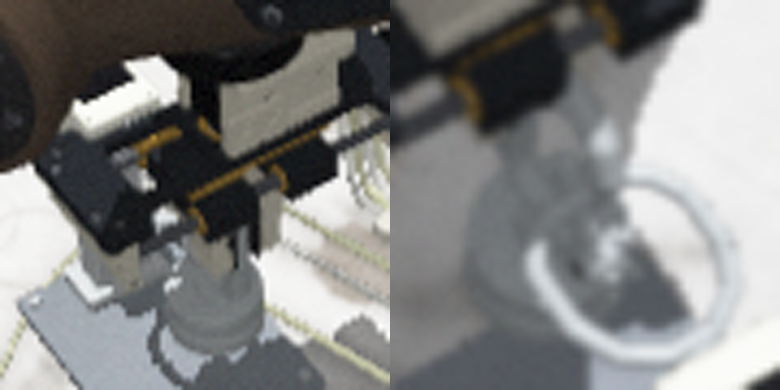

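Call:
carry_out --moves "0 -0.004 0 0 0 0 0; 0 -0.008 0 0 0 0 0; 0 -0.012 0 0 0 0 0; 0 -0.015 0 0 0 0 0; 0 -0.018 0 0 0 0 0; 0 -0.018 0 0 0 0 0; 0 -0.018 0 0 0 0 0"

```text
clock: 11.35
tool_pos: [0.568, 0.0009, 0.3605]
orientation: [-180.0, 0.0, 165.8]
force: [-0.1, -0.4, -6.4]
opening: 0.0118
```

```bash
python3 - <<'E'
from h import *
p,R,o=pose(); print(p,o['orientation'],o['force'],o['clock'],o['opening'])
w=snap('wrist','w8.png');s=snap('scene','s8.png');d=snap('side','d8.png')
z=lambda i,x,y,r:cv2.resize(i[y-r:y+r,x-r:x+r,::-1],(390,390),interpolation=cv2.INTER_CUBIC)
cv2.imwrite('pics/z9.png',np.hstack([z(s['image'],290,230,45),z(d['image'],365,240,30)]))
E
```

```text
[0.56800652 0.0009227  0.3605061 ] [-1.79986983e+02  2.43408476e-02  1.65828360e+02] [-0.0831211  -0.35916082 -6.42387077] 11.35 0.011761889849236262
```

View pics/z9.png

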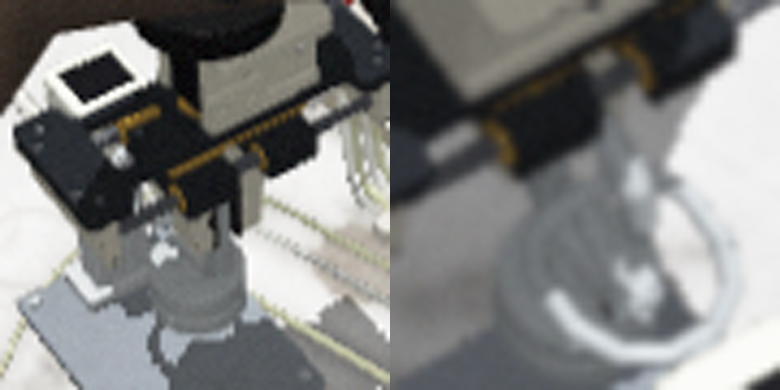

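Call:
carry_out --moves "0 0 0 0.004 0 0 0; 0 0 0 0.008 0 0 0; 0 0 0 0.012 0 0 0; 0 0 0 0.016 0 0 0; 0 0 0 0.02 0 0 0; 0 0 0 0.024 0 0 0; 0 0 0 0.028 0 0 0; 0 0 0 0.032 0 0 0; 0 0 0 0.035 0 0 0; 0 0 0 0.037 0 0 0; 0 0 0 0.037 0 0 0; 0 0 0 0.037 0 0 0"

```text
clock: 12.7
tool_pos: [0.5678, 0.001, 0.3237]
orientation: [-180.0, 0.0, 165.8]
force: [-0.3, -0.5, -3.8]
opening: 0.012
```

```bash
python3 - <<'E'
from h import *
p,R,o=pose(); print(p,o['orientation'],o['force'],o['clock'],o['opening'])
w=snap('wrist','w9.png');s=snap('scene','s9.png');d=snap('side','d9.png')
z=lambda i,x,y,r:cv2.resize(i[y-r:y+r,x-r:x+r,::-1],(390,390),interpolation=cv2.INTER_CUBIC)
cv2.imwrite('pics/z10.png',np.hstack([z(s['image'],290,230,45),z(d['image'],365,240,30)]))
E
```

```text
[0.56780236 0.0009681  0.32374324] [-1.79981680e+02  1.10909276e-02  1.65839315e+02] [-0.25805188 -0.52863946 -3.8319397 ] 12.7 0.012017626182491461
```

View pics/z10.png

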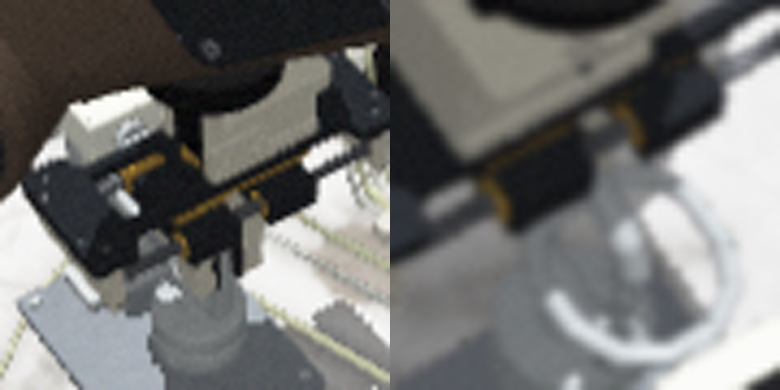

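View pics/w9.png

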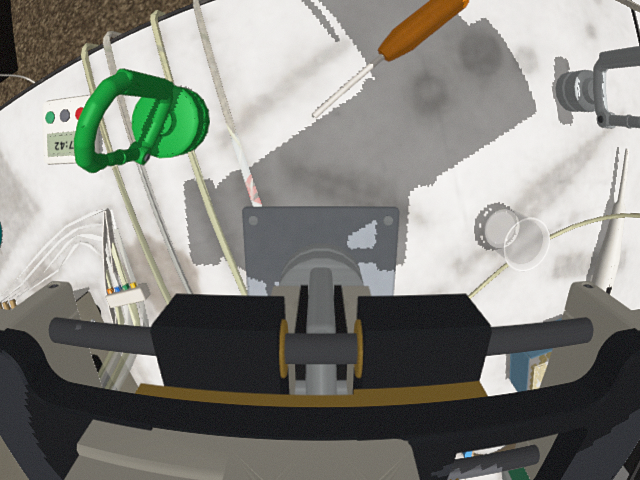

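The z force fell from -6.4 back to the weight alone (-3.8), so the bar has passed the gate's end. I'll settle it onto the bar and watch the force.

Call:
carry_out --moves "0 0 0 0.001 0 0 0; 0 0 0 0.002 0 0 0; 0 0 0 0.002 0 0 0; 0 0 0 0.002 0 0 0"

```text
clock: 13.25
tool_pos: [0.5677, 0.001, 0.3216]
orientation: [-180.0, -0.0, 165.8]
force: [-0.4, 0.9, -3.1]
opening: 0.0119
```

Call:
carry_out --moves "0 0 0 0.001 0 0 0; 0 0 0 0.001 0 0 0; 0 0 0 0.002 0 0 0; 0 0 0 0.002 0 0 0"

```text
clock: 13.65
tool_pos: [0.5679, 0.0009, 0.3207]
orientation: [-180.0, 0.1, 165.9]
force: [-3.6, -0.1, 6.0]
opening: 0.0117
```

It's in contact: the bar now carries the weight. I'll ease up slightly, release, and let it settle.

Call:
carry_out --moves "0 0 0 -0.001 0 0 0; 0 0 0 -0.001 0 0 0; 0.02 0 0 -0.001 0 0 0; 0.03 0 0 -0.001 0 0 0; 0.04 0 0 -0.001 0 0 0; 0.05 0 0 -0.001 0 0 0; 0.05 0 0 -0.001 0 0 0; 0.05 0 0 -0.001 0 0 0; 0.05 0 0 -0.001 0 0 0"

```text
clock: 14.55
tool_pos: [0.5677, 0.001, 0.3207]
orientation: [-180.0, 0.0, 165.8]
force: [-0.8, -0.7, -0.1]
opening: 0.0496
```

```bash
python3 - <<'E'
from h import *
p,R,o=pose(); print(p,o['orientation'],o['force'],o['clock'],o['opening'])
w=snap('wrist','w10.png');s=snap('scene','s10.png');d=snap('side','d10.png')
z=lambda i,x,y,r:cv2.resize(i[y-r:y+r,x-r:x+r,::-1],(390,390),interpolation=cv2.INTER_CUBIC)
cv2.imwrite('pics/z11.png',np.hstack([z(s['image'],290,230,45),z(d['image'],365,240,30)]))
E
```

```text
[0.5677348  0.00096339 0.32065275] [-1.79982312e+02  2.79179420e-03  1.65835306e+02] [-0.83550104 -0.65599061 -0.13813289] 14.55 0.0496153914070783
```

View pics/z11.png

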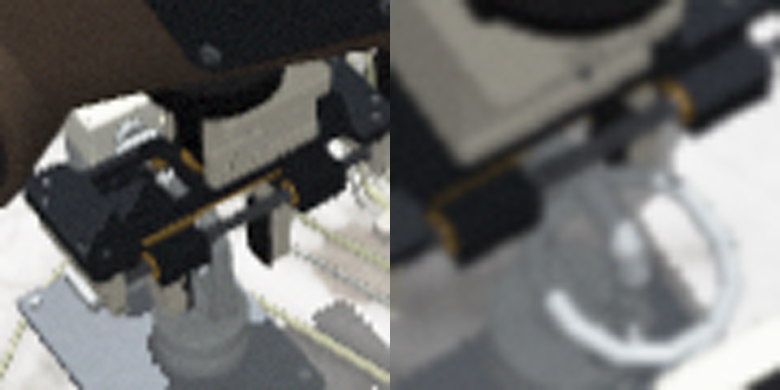

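View pics/w10.png

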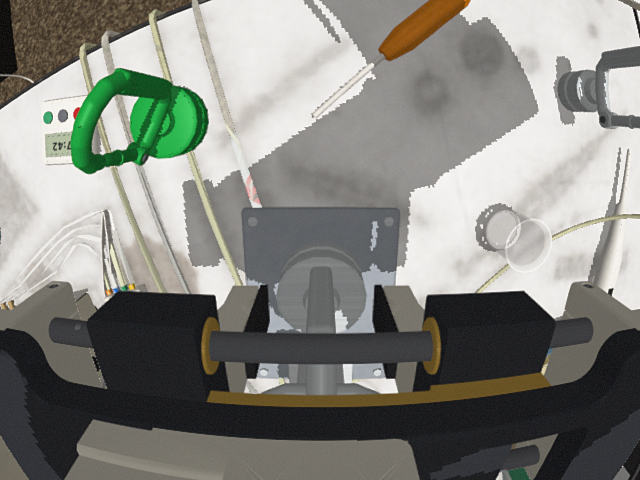

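The weight hangs, with the force at zero and the ring through the hook. I'll withdraw straight up, then back.

Call:
carry_out --moves "0.05 0 0 -0.01 0 0 0; 0.05 0 0 -0.025 0 0 0; 0.05 0 0 -0.045 0 0 0; 0.05 0 0 -0.07 0 0 0; 0.05 0 0 -0.1 0 0 0; 0.05 0 0 -0.13 0 0 0; 0.05 0.02 0 -0.16 0 0 0; 0.05 0.05 0 -0.17 0 0 0; 0.05 0.08 0 -0.17 0 0 0; 0.05 0.1 0 -0.17 0 0 0; 0.05 0.1 0 -0.17 0 0 0; 0.05 0.1 0 -0.17 0 0 0; 0.05 0.1 0 -0.17 0 0 0; 0.05 0.1 0 -0.17 0 0 0; 0.05 0.1 0 -0.17 0 0 0; 0.05 0.1 0 -0.17 0 0 0"

```text
clock: 16.3
tool_pos: [0.4711, 0.0254, 0.4903]
orientation: [-179.9, -0.0, 165.8]
force: [0.4, -0.3, -0.7]
opening: 0.0501
```

```bash
python3 - <<'E'
from h import *
p,R,o=pose(); print(p,o['force'],o['clock'])
w=snap('wrist','w11.png');s=snap('scene','s11.png');d=snap('side','d11.png')
z=lambda i,x,y,r:cv2.resize(i[y-r:y+r,x-r:x+r,::-1],(390,390),interpolation=cv2.INTER_CUBIC)
cv2.imwrite('pics/z12.png',np.hstack([z(s['image'],290,230,45),z(d['image'],365,240,40)]))
E
```

```text
[0.47114997 0.02540665 0.49031305] [ 0.35547809 -0.26943659 -0.69501283] 16.3
```

View pics/z12.png

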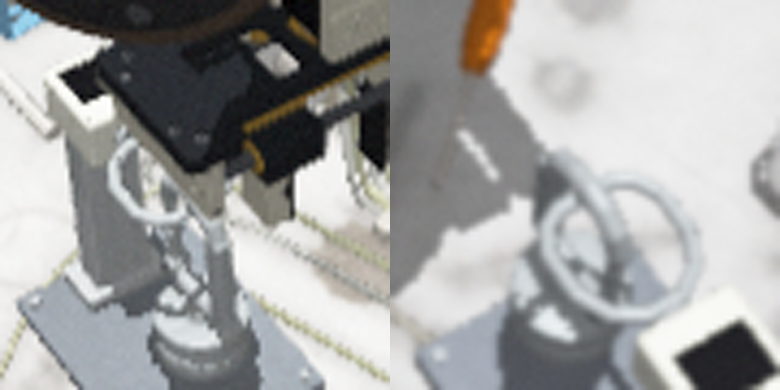

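View pics/s11.png

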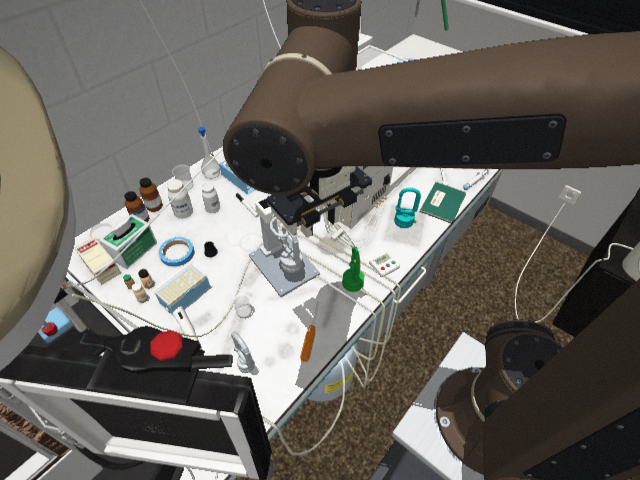

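Call:
carry_out --moves "0.05 0 -0.02 0 0 0 0; 0.05 0 -0.05 0 0 0 0; 0.05 0 -0.08 0 0 0 0; 0.05 0 -0.11 0 0 0 0; 0.05 0 -0.14 0 0 0 0; 0.05 0 -0.17 0 0 0 0; 0.05 0 -0.19 0 0 0 0; 0.05 0 -0.2 0 0 0 0; 0.05 0 -0.2 0 0 0 0; 0.05 0 -0.2 0 0 0 0; 0.05 0 -0.2 0 0 0 0"

```text
clock: 17.55
tool_pos: [0.4221, -0.1678, 0.4907]
orientation: [-180.0, -0.0, 165.9]
force: [0.1, -0.1, -0.6]
opening: 0.0497
```

```bash
python3 - <<'E'
from h import *
p,R,o=pose(); print(p,o['force'],o['clock'])
w=snap('wrist','w12.png');s=snap('scene','s12.png');d=snap('side','d12.png')
z=lambda i,x,y,r:cv2.resize(i[y-r:y+r,x-r:x+r,::-1],(390,390),interpolation=cv2.INTER_CUBIC)
cv2.imwrite('pics/z13.png',np.hstack([z(s['image'],287,245,36),z(d['image'],365,240,34)]))
E
```

```text
[ 0.4221007  -0.16780633  0.49069433] [ 0.12713842 -0.10511029 -0.55368427] 17.55
```

View pics/z13.png

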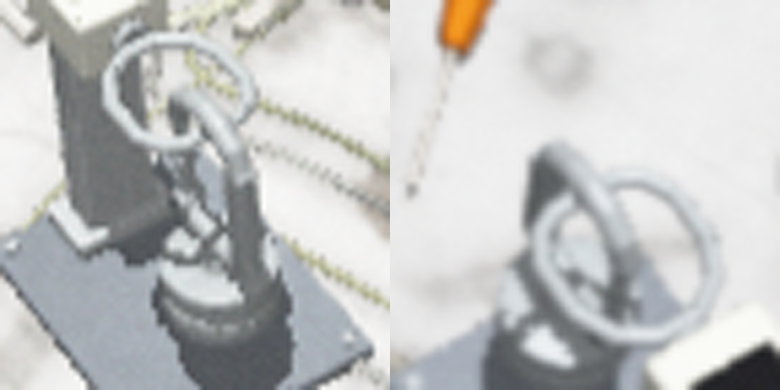

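View pics/w12.png

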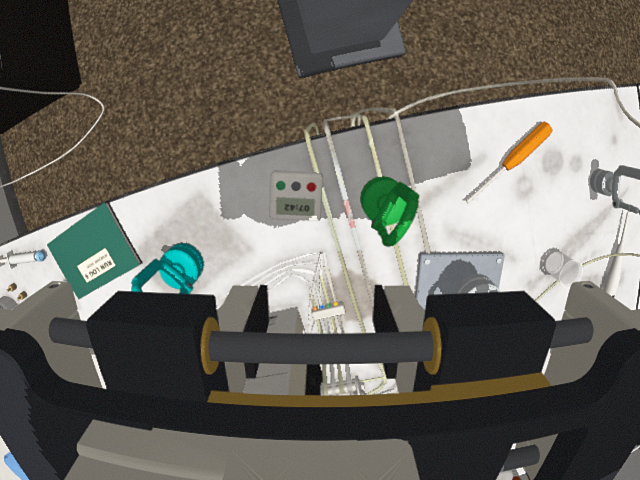

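```bash
python3 - <<'E'
from h import *
s=snap('scene');d=snap('side')
Rz=Ro.from_euler('z',-14.2,degrees=True)
out=[]
for cam,c,off in((s,(285,243),None),(d,(368,242),None)):
    r=25;k=390/(2*r)
    z=cv2.resize(cam['image'][c[1]-r:c[1]+r,c[0]-r:c[0]+r,::-1],(390,390),interpolation=cv2.INTER_CUBIC)
    z2=z.copy()
    O=np.array([.591,-.005,.056])
    def P(x,zz): return tuple(int(v) for v in (proj(cam,O+Rz.apply([x,0,zz]))-[c[0]-r,c[1]-r]+.5)*k)
    g=lambda a:(.025-.045*np.sin(a),.054+.045*np.cos(a))
    cv2.line(z2,P(.025,.054),P(*g(0)),(0,255,0),1)
    cv2.line(z2,P(.025,.054),P(*g(.6)),(0,0,255),1)
    cv2.line(z2,P(-.025,.052),P(-.025,.118),(255,0,0),1)
    cv2.line(z2,P(.025,.101),P(.025,.112),(255,255,0),1)
    out.append(np.vstack([z[:300],z2[:300]]) if 0 else np.vstack([cv2.resize(z,(300,300)),cv2.resize(z2,(300,300))]))
cv2.imwrite('pics/z14.png',np.hstack(out))
for q in ctrl.recognise(s,'large_weight')[:4]: print(np.round(q['extent']),q['confidence'])
for q in ctrl.trace(s,'large_weight_gate')[:4]: print(np.round(q['extent']),q['confidence'])
E
```

```text
[282. 224. 304. 272.] 0.81
[393. 188. 423. 226.] 0.62
[232. 332. 254. 374.] 0.53
[249. 196. 320. 296.] 0.72
```

View pics/z14.png

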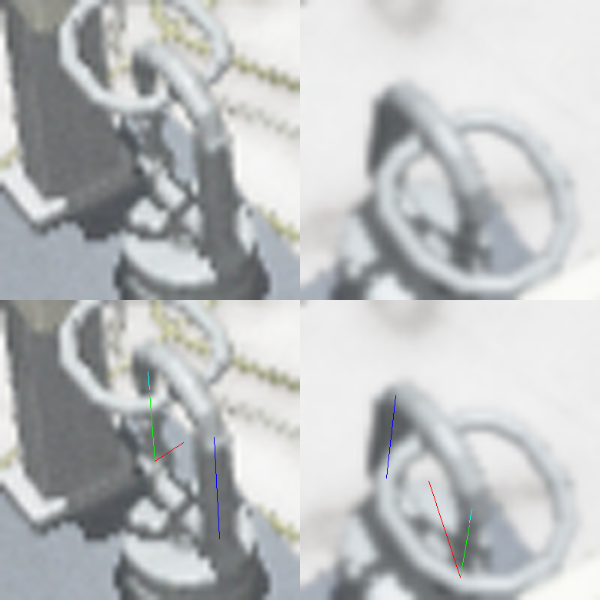

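The pictures agree with a shut gate. In the scene view there's a bar along the shut line below the nose, and nothing along the open line where the base plate shows through. The small weight still stands at (243,352). Handing in.

```bash
python3 - <<'E'
from h import *
print(ctrl.close_job()); print(ctrl.get_obs()['clock'])
E
```

```text
the job is handed in; nothing more can be done
None
the job is handed in; nothing more can be done
```

The larger check weight is clipped onto the load-cell stand's eye and hangs freely from it. The job is handed in, at about 17.8 s on the clock. I pinched the hook's spine, carried the weight over, pushed the gate over the bar at hook height 84 mm, and lowered it about 40 mm. I then released it and drew the gripper away.

**Last checks:**
- **Gate past the bar:** the vertical force went from −6.4 N with the gate pressed open to −3.8 N, the weight alone, once the bar slid past the gate's end. It read about 0 after release.
- **Hanging:** the scene and side pictures show the weight hanging with the eye's bar under the hook's arch.
- **Gate shut:** a bar shows along the shut line and nothing along the open line. The gate is only a few pixels wide, and the gate network returned only the whole stand area, so this rests on the pictures and the force drop.
- **Rest of the scene:** the smaller weight and the look-alikes are where they were. The robot is clear of everything.

**Disagreements:** the scene and side cameras differed by about 6 to 10 mm on the eye's position, so I used a value close to the side and wrist readings. The first yaw estimates for the weight ranged from −7° to 29°. I used 4.5°, fitted mainly to the wrist picture, and the grasp confirmed it (11.9 mm opening on the 12 mm spine).

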